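# Half-turn the treat canister lid to its vent position

### The job

The twist-lock lid of the blue pet-treat canister lies on the aluminium tray on the orange drawers. Set it on the canister with its two orange tabs in the two gaps of the white collar and press it straight down until it sits level and fully home, then turn it clockwise (seen from above) until its handle bar points at the yellow half-way marks, stopping before the catch clicks. That is the vent position: finish while still gripping the handle and holding the lid there, and do not shove the tray, drawers, pail, scoop or brush about on the way.

Things in the scene. Friction and masses are not known exactly. Their poses are not given: they have to be found in the camera images.
- lid: Grey round lid, disc 87 mm across, 8 mm thick, 140 g, flat on the tray. Origin: centre of its underside, z up. Two orange tabs stick out along its +x and -x to 54 mm from the centre, 16 mm wide, 0 to 6 mm above the underside. Same after half a turn.
- lid_bar (a point): Middle of the top of the lid's handle bar, 38 mm above the lid's underside, axes as the lid's. The black bar (orange ends) runs along x: 70 mm long, 18 mm wide (y), 30 mm tall, standing on the disc. Grip it across its width.
- canister: Blue upright canister, 122 mm across, screwed down on a 150 mm square foot plate. Origin: centre of its underside. Its white collar (inside 91 mm across, top 94 mm above the origin, 14 mm high) has two open gaps centred on the canister's +x and -x, each 15.5 degrees to either side, for the lid's tabs: lid x lies along canister x, either way round.
- halfway (a point): Yellow half-way mark on the collar top, 35 degrees clockwise seen from above (negative about z) of the +x gap; a second lies opposite. Clockwise of each gap the collar is an overhang, its underside 8 mm above the seat, under which a tab turns; the other way it is solid. Half-way, the bar points at both marks.
- lock (a point): Red lock mark on the collar top, 70 degrees clockwise of the +x gap; a second lies opposite. Sprung catches (red buttons outside the collar) resist the tabs from about 45 degrees clockwise and click once they are past; before that the lid turns easily.
- seat (a point): Point on the canister's axis, 80 mm above its underside, axes as the canister's; fully home, the lid's underside is at this height. A black sprung seal ring stands 6 mm proud of it: the lid's weight sinks it 1 to 2 mm, pressing home takes about 4 N more, 8 to 12 N is fine. Tabs under the overhang, a lid let up rises at most 2 mm.
- tray: Aluminium tray 200 x 180 x 16 mm (x, y, height), walls and floor 3 mm, origin at the centre of its underside; loose, 0.4 kg, stands on top of the orange drawers, leave it there.
- drawers: Orange plastic drawer unit standing on the work surface, 260 deep (x) x 320 wide (y) x 160 mm high, origin at the centre of its underside, front towards the robot (-x). Fixed.
- drawers_drawer0_handle (a point): Grip point of the upper drawer's white handle; the drawer stands half open (60 to 110 mm) and slides freely. Leave it.
- pail: Closed dark grey pail, 194 mm across the lid, 183 mm high with its handle, 0.9 kg; origin at the centre of its underside. Leave it.
- scoop: White slotted scoop lying flat, 225 mm long along its x (handle to -x, from -135 to 90 mm), 112 mm wide, 22 mm high; origin on the underside near the back of the blade. Leave it.
- brush: Hard green silicone brush, 110 x 55 x 36 mm, origin at the centre of its underside. Leave it.
There are look-alikes about, which are no part of the job. Of the things like the lid, leave any that is brown or green; of the rest the larger one is meant.

How it is judged:
By the outcome, as a careful person would: the job done as asked, in the order asked, and still so for the second after the job is handed in, while the arm keeps its last pose, push and grip.
It also fails if it takes over 48 s, if anything falls off the work surface, if the arm or the gripper's body presses on something with over 40 N, if the wrist force passes 120 N, or if a joint passes its speed limit or range.

### The arm

A 6-joint arm with a two-finger parallel gripper is mounted at the origin on the work surface. World frame = base frame: x ahead of the robot, y to its left, z up, the work surface at z = 0. Lengths are in m, angles in rad, forces in N, time in s.
With the tool pointing down it reaches from about 0.3 to 0.775 m from the base axis. Payload 14.6 kg.
Tool frame: the origin (TCP) lies at the very end of the fingers, on their centre line; the grasp point (between the pads) lies 19 mm behind it; y points along the fingers, z is the direction in which the jaws open and shut, and the axes are right-handed (so a half turn about y gives the same grasp; the last joint's range is limited). The gripper opens to 94 mm and grips with 3 to 60 N. Pads are 16 mm wide; open, the fingers measure 119 mm over their backs; the gripper's body (75 mm by 177 mm) begins 78 mm behind the grasp point.
Start: joints at [1.21, 0.3, 1.521, -0, 1.321, -0.067], TCP at [0.159, 0.526, 0.171] pointing down, gripper open.
Joint ranges: [-3.03, 3.03], [-0.79, 2.21], [0.23, 2.52], [-1.04, 4.18], [0, 3.07], [-2.55, 2.55]. Speed limits (rad/s): [2.22, 2.22, 2.57, 3.14, 3.14, 3.14].

### API

Orientations are given as [roll, pitch, yaw] about the fixed x, y, z axes, in that order (R = Rz(yaw) Ry(pitch) Rx(roll)).
In Python, from station import get_obs, camera, job gives the robot as it stands.
- The arm moves only by the tool step_arm, never from a script. Its argument "targets" is a list of rows, each a list of 6 numbers: the shift along the tool's x, y, z in mm, then the turn, a rotation vector about the tool's x, y, z in degrees. In form: [[dx, dy, dz, rx, ry, rz], ...]. A call has 1 to 12 rows; each row shifts and turns the commanded pose from where the row before left it, along the tool's axes as they then stand; what a row does not reach is not made up. A row lasts 1/8 s, in which the tool goes at most 62.5 mm and 10.7 degrees, less where a joint would pass 70% of its speed; a pose out of reach is approached as far as the arm can. A call is refused whole if a number of a shift passes 62.5 or a number of a turn 10.7, either way. A call with a gripper value outside its range is refused whole. "gripper" is the opening, from -1 (shut) to 1 (fully open), set as the call begins (left out, the last holds). The fingers move at their own pace and stop on an object; "squeeze" is the grip in N (left out, the last holds). Time passes only in rows, so rows that do not move let the fingers close. It gives the time, the measured TCP pose, the force and the opening at its end, in the units of the state.
- get_obs(): the state, without advancing time (a new reading comes with each control period).
- camera(name): name is "scene" or "top" or "wrist"; returns a dict with "pixels" (384x512x3 uint8, red, green, blue), "intrinsics" (3x3 intrinsics, pixels), "k1" (the pictures are not rectified: a ray, as slopes to the right and down, at radius r is drawn at 1 + k1 r^2 times it, then the intrinsics apply), "R" (3x3) and "t" (3): a world point X has camera coordinates R X + t; the wrist camera has in their place "tool_from_camera" (4x4, takes a point from camera to tool coordinates, whose origin is the TCP and whose axes are the tool frame's). Camera axes: x right, y down, z forward; pixel columns grow to the right and rows downward; lengths in m; the calibration is good to about 2 mm. A picture is of the moment at which its call begins: read the wrist's pose just before it. There is no depth.
- job.hand_in(): hands the job in, once; it reports no verdict.
The state is a dict: "time_s": time; "qpos": joint angles; "joint_vel": joint speeds; "tau": joint torques, N m; "ee_pos": TCP position; "eef_rot": TCP orientation; "force": force on the tool from outside, world axes, zero at the start; "moment": the same for the moment, N m; "grip_width": finger opening in m.
Only numpy, scipy, OpenCV 4.12 (cv2) and the standard library are available. Lean on these libraries where they do the work, as an engineer would, in place of code of your own. Each camera call takes 0.05 s, during which the arm holds its last target.

## Working session

There is one attempt and no reset: what is moved stays moved. The work goes in short steps, Python scripts to look and compute and a tool call to move; the robot and the scene stay as the last step left them, time stands still between calls to the robot, and variables do not carry over. Pictures are saved under pics/ and viewed, and the job is handed in when it is done.

Besides the shell and the picture viewer there is one more tool, called by a JSON object that holds its "op" and its "data". step_arm: Moves the arm, as the interface text tells. Its arguments: {"type":"object","properties":{"targets":{"type":"array","items":{"type":"array","items":{"type":"number"}}},"gripper":{"type":"number"},"squeeze":{"type":"number"}},"required":["targets"]}

```bash
ls; mkdir -p pics; python3 - <<'E'
from station import get_obs, camera
import cv2,pickle
o=get_obs();print(o)
d={}
for n in ["scene","top","wrist"]:
    c=camera(n);d[n]=c
    cv2.imwrite(f"pics/{n}0.png",c["pixels"][:,:,::-1])
    print(n,{k:v for k,v in c.items() if k!="pixels"})
pickle.dump((o,d),open("v0.pkl","wb"))
E
```

```text
pics
{'time_s': 0.0, 'qpos': array([ 1.21041937e+00,  3.00427913e-01,  1.52159573e+00,  2.37289322e-05,
        1.32066366e+00, -6.66439837e-02]), 'joint_vel': array([-0.00014157, -0.00020935,  0.00035094, -0.00127383,  0.00024579,
        0.00016917]), 'tau': array([-7.48571620e-04, -5.31818676e+01, -3.52739418e+01,  7.08112679e-02,
        2.44912470e-02, -1.01363171e-04]), 'ee_pos': array([0.15915456, 0.52615971, 0.17020383]), 'eef_rot': array([-1.57188702e+00,  9.58310990e-05, -2.93738912e-01]), 'force': array([ 0.7635936 , -0.00666887, -0.26425537]), 'moment': array([ 0.02288494, -0.00945575, -0.04372272]), 'grip_width': 0.09413937494630636}
scene {'intrinsics': array([[429.95292895,   0.        , 257.48834927],
       [  0.        , 429.95292895, 186.76481174],
       [  0.        ,   0.        ,   1.        ]]), 'k1': -0.13862270552953582, 'R': array([[ 0.51179248,  0.85884182,  0.02142843],
       [ 0.56935717, -0.32039609, -0.7570857 ],
       [-0.64335128,  0.3996712 , -0.65296406]]), 't': array([-0.2467244 , -0.22771132,  1.84466494])}
top {'intrinsics': array([[366.517635
[... 233 characters left out ...]
8464, -0.01641128, -0.22858917],
       [ 0.22850945,  0.00660386, -0.9735193 ]]), 't': array([-0.09526812,  0.58779631,  1.2018997 ])}
wrist {'intrinsics': array([[302.60940596,   0.        , 253.98929126],
       [  0.        , 302.60940596, 192.93579548],
       [  0.        ,   0.        ,   1.        ]]), 'k1': 0.01988073329014112, 'tool_from_camera': array([[ 7.95588222e-04,  9.65832622e-01,  2.59165416e-01,
        -7.50885435e-02],
       [ 4.23225533e-04, -2.59165800e-01,  9.65832754e-01,
        -2.13859187e-01],
       [ 9.99999594e-01, -6.58719742e-04, -6.14954284e-04,
        -3.59702814e-05],
       [ 0.00000000e+00,  0.00000000e+00,  0.00000000e+00,
         1.00000000e+00]])}
```

View pics/scene0.png

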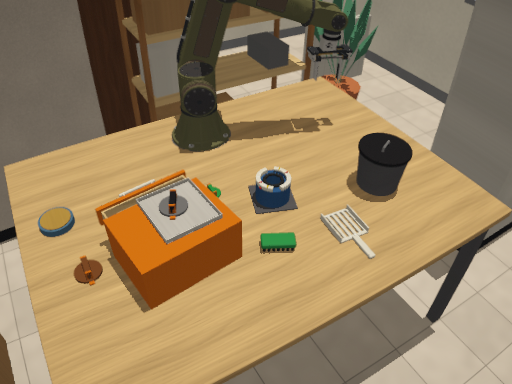

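View pics/top0.png

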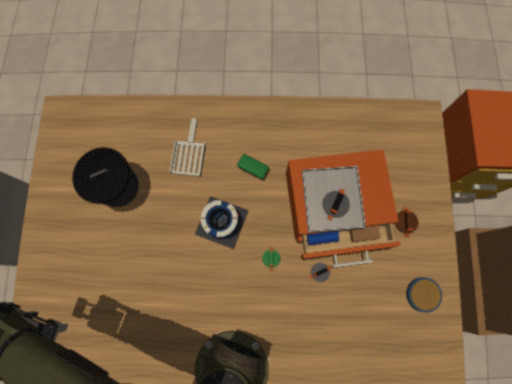

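View pics/wrist0.png

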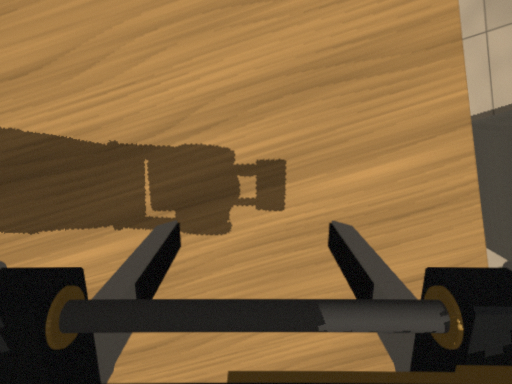

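The lid lies at top (337,204), scene (173,204). The canister is at top (220,218), scene (273,187). I'll zoom in on both.

```bash
cat > h.py <<'E'
import numpy as np,cv2,pickle
from scipy.spatial.transform import Rotation as Ro
def cam(c,obs=None):
    K=c["intrinsics"];k1=c["k1"]
    if "R" in c: R=c["R"];t=c["t"]
    else:
        T=np.eye(4);T[:3,:3]=Ro.from_euler("xyz",obs["eef_rot"]).as_matrix();T[:3,3]=obs["ee_pos"]
        W=np.linalg.inv(T@c["tool_from_camera"]);R=W[:3,:3];t=W[:3,3]
    return K,np.array([k1,0,0,0,0.]),R,t
def ray(C,uv):
    K,D,R,t=C
    p=cv2.undistortPoints(np.array(uv,float).reshape(-1,1,2),K,D,None,None).reshape(-1,2)
    d=np.c_[p,np.ones(len(p))]@R
    return -R.T@t,d
def onz(C,uv,z):
    o,d=ray(C,uv);return o+d*((z-o[2])/d[:,2])[:,None]
def proj(C,X):
    K,D,R,t=C
    return cv2.projectPoints(np.array(X,float).reshape(-1,1,3),cv2.Rodrigues(R)[0],t,K,D)[0].reshape(-1,2)
def tri(C1,p1,C2,p2):
    o1,d1=ray(C1,p1);o2,d2=ray(C2,p2);d1=d1[0];d2=d2[0]
    s=np.linalg.lstsq(np.c_[d1,-d2],o2-o1,rcond=None)[0]
    a=o1+s[0]*d1;b=o2+s[1]*d2
    return (a+b)/2,np.linalg.norm(a-b)
E
python3 - <<'E'
import pickle,cv2
o,d=pickle.load(open("v0.pkl","rb"))
def crop(n,x,y,w,h,s,f):
    im=d[n]["pixels"][y:y+h,x:x+w,::-1]
    return cv2.resize(im,None,fx=s,fy=s,interpolation=cv2.INTER_CUBIC)
import numpy as np
a=np.hstack([crop("scene",130,175,90,64,4,0),crop("scene",240,155,90,64,4,0)])
b=np.hstack([crop("top",290,165,90,64,4,0),crop("top",180,185,90,64,4,0)])
cv2.imwrite("pics/z0.png",np.vstack([a,b]))
E
```

```text
(no output)
```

View pics/z0.png

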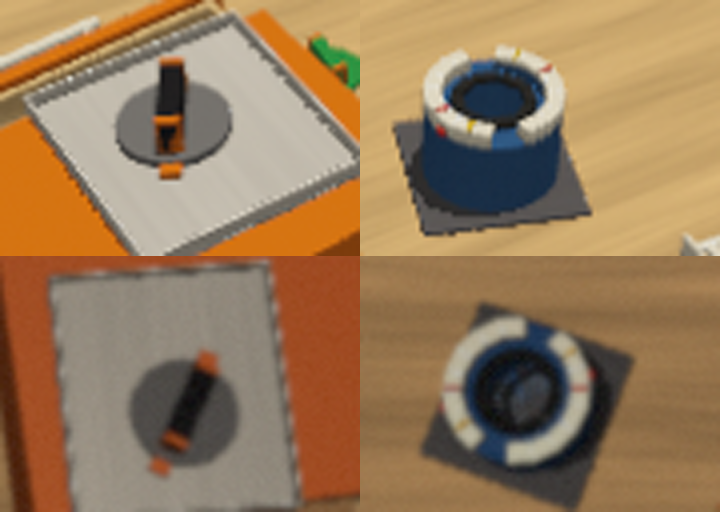

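```bash
python3 - <<'E'
from h import *
o,d=pickle.load(open("v0.pkl","rb"))
S=cam(d["scene"]);T=cam(d["top"])
print("lid disc top",tri(S,[173.5,205.5],T,[336.2,204]))
print("collar top",tri(S,[273.5,178.5],T,[219.3,219]))
# bar ends top: 
print("bar far end", tri(S,[130+172/4,175+60/4],T,[290+210/4,165+97/4]), "bar near",tri(S,[130+168/4,175+119/4],T,[290+176/4,165+184/4]))
# canister gaps top-view (on z .094)
g=onz(T,[[180+178/4,185+72/4],[180+130/4,185+190/4]],.09);print(g,np.degrees(np.arctan2(*(g[0]-g[1])[[1,0]])))
E
```

```text
lid disc top (array([ 0.53363113, -0.32743642,  0.16606482]), np.float64(0.006571162756624893))
collar top (array([0.4928415 , 0.05155939, 0.08507195]), np.float64(0.00807996774048098))
bar far end (array([ 0.56145762, -0.33051659,  0.24949762]), np.float64(0.006046837105425372)) bar near (array([ 0.51323857, -0.32413688,  0.15088882]), np.float64(0.003795224200401945))
[[0.54519396 0.03198409 0.09      ]
 [0.44439093 0.06815905 0.09      ]] -19.741424985639853
```

{"op": "step_arm", "data": {"targets": [[40,-10,-30,0,0,0],[40,-10,-30,0,0,0],[40,-10,-30,0,0,0],[40,-10,-30,0,0,0],[40,-10,-30,0,0,0],[40,-10,-30,0,0,0],[40,-10,-30,0,0,0],[40,-10,-30,0,0,0],[40,0,-30,0,0,0],[40,0,-30,0,0,0],[40,0,-30,0,0,0],[40,0,-30,0,0,0]]}}

```text
time_s: 1.65
ee_pos: [0.5152, 0.0413, 0.2506]
eef_rot: [-1.571, 0.0, -0.294]
force: [0.0, 1.2, -0.4]
grip_width: 0.094
```

{"op": "step_arm", "data": {"targets": [[0,0,0,0,0,0],[0,0,0,0,0,0]]}}

```text
time_s: 1.9
ee_pos: [0.5141, 0.0432, 0.2505]
eef_rot: [-1.571, 0.001, -0.294]
force: [-1.4, -0.3, -0.3]
grip_width: 0.094
```

```bash
cat > snap.py <<'E'
import sys,pickle,cv2
from station import get_obs,camera
n=sys.argv[1];o=get_obs();c=camera("wrist")
pickle.dump((o,c),open(n+".pkl","wb"));cv2.imwrite(f"pics/{n}.png",c["pixels"][:,:,::-1])
print(o["time_s"],o["ee_pos"],o["eef_rot"],o["force"],o["grip_width"],o["qpos"])
E
python3 snap.py c1
```

```text
1.9 [0.51411827 0.04317293 0.25052534] [-1.57082724e+00  5.71009436e-04 -2.93997157e-01] [-1.37229339 -0.3325956  -0.34690071] 0.09398084005318759 [ 1.26935453e-02  1.73413551e-01  1.49241265e+00  1.43561408e-04
  1.47632015e+00 -1.26411922e+00]
```

View pics/c1.png

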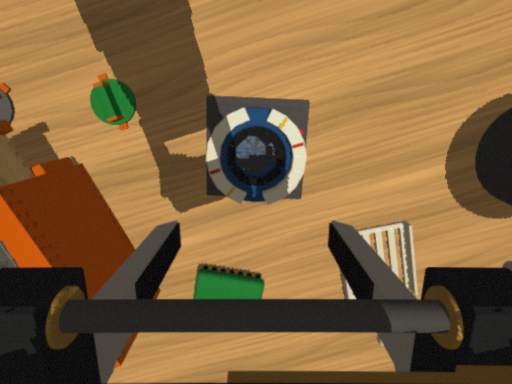

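Wrist view: canister ring centred at ≈(256,155), gaps at (257,112) and (255,193), yellow marks at (284,124) and (230,190), red marks at (298,145) and (215,170). A second wrist position will give the height.

{"op": "step_arm", "data": {"targets": [[0,0,-40,0,0,0],[0,0,-40,0,0,0],[0,0,0,0,0,0],[0,0,0,0,0,0]]}}

```text
time_s: 2.45
ee_pos: [0.4913, -0.0327, 0.251]
eef_rot: [-1.571, -0.001, -0.293]
force: [0.4, -0.5, -0.9]
grip_width: 0.0941
```

```bash
python3 snap.py c2; python3 - <<'E'
from h import *
import cv2
ims=[]
for n,x,y in [("c1",195,85),("c2",290,85)]:
    o,c=pickle.load(open(n+".pkl","rb"))
    ims.append(cv2.resize(c["pixels"][y:y+130,x:x+130,::-1],None,fx=3,fy=3,interpolation=cv2.INTER_CUBIC))
cv2.imwrite("pics/cz.png",np.hstack(ims))
E
```

```text
2.45 [ 0.49127315 -0.03270243  0.25104319] [-1.57050014e+00 -5.25676012e-04 -2.92998675e-01] [ 0.37788234 -0.50887662 -0.91134358] 0.09407828670394865 [-1.41005624e-01  1.17620548e-01  1.55480757e+00  2.14295908e-04
  1.46860008e+00 -1.41882516e+00]
```

View pics/cz.png

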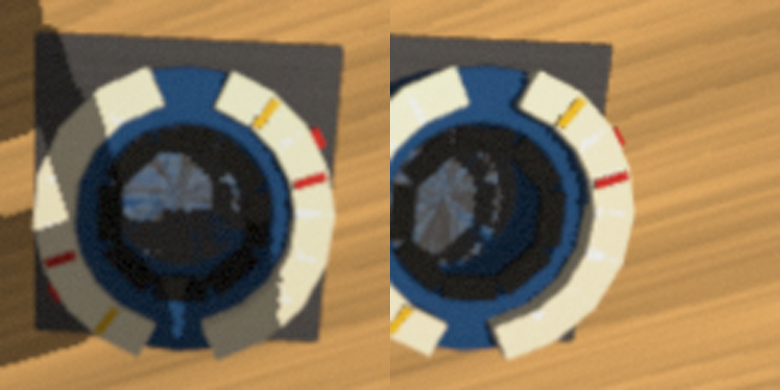

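```bash
python3 - <<'E'
from h import *
res={}
for n,cx,cy in [("c1",256,155),("c2",325,155)]:
    o,c=pickle.load(open(n+".pkl","rb"))
    hsv=cv2.cvtColor(c["pixels"],cv2.COLOR_RGB2HSV)
    yy,xx=np.mgrid[:384,:512]
    r=np.hypot(xx-cx,yy-cy)
    h,s,v=cv2.split(hsv)
    for nm,m in [("yel",(h>15)&(h<32)&(s>130)),("red",((h<8)|(h>172))&(s>130))]:
        m=(m&(r<52)).astype(np.uint8)
        k,l,st,ce=cv2.connectedComponentsWithStats(m)
        for i in range(1,k):
            if st[i,4]>4: print(n,nm,ce[i].round(1),st[i,4])
E
```

```text
c1 yel [283.1 122.5] 32
c1 yel [306.6 147.8] 20
c1 yel [205. 149.] 9
c1 yel [306.2 164.6] 20
c1 yel [230.  191.5] 26
c1 yel [230.8 199.8] 13
c1 yel [275.5 202.4] 18
c1 yel [253.4 204.1] 114
c1 red [300.6 130.6] 19
c1 red [297.9 145. ] 28
c1 red [214.7 171. ] 26
c1 red [212.6 182.4] 9
c2 yel [349.9 122.3] 34
c2 yel [357.7 173.8] 599
c2 yel [293.2 190.6] 23
c2 red [366. 130.] 7
c2 red [363.2 144.7] 29
c2 red [279.5 170.4] 21
```

```bash
python3 - <<'E'
from h import *
o1,c1=pickle.load(open("c1.pkl","rb"));o2,c2=pickle.load(open("c2.pkl","rb"))
A=cam(c1,o1);B=cam(c2,o2)
a=[[283.1,122.5],[297.9,145],[230,191.5],[214.7,171]];b=[[349.9,122.3],[363.2,144.7],[293.2,190.6],[279.5,170.4]]
for p,q in zip(a,b): print(tri(A,p,B,q))
for C,p in ((A,a),(B,b)):
    P=onz(C,p,.094);print("mids",(P[0]+P[2])/2,(P[1]+P[3])/2,"r",np.linalg.norm(P[0]-P[2])/2,np.linalg.norm(P[1]-P[3])/2)
    for i,off in ((0,35),(1,70)):
        d=P[i]-P[i+2];print(np.degrees(np.arctan2(d[1],d[0]))+off)
# top view check: yellow/ring
E
```

```text
(array([0.4641622 , 0.09420108, 0.09521683]), np.float64(0.00017277128599908862))
(array([0.49507767, 0.1044571 , 0.09375597]), np.float64(3.909598562573607e-05))
(array([0.5253564 , 0.00810437, 0.09789782]), np.float64(0.0007009612285428489))
(array([ 0.49495968, -0.00143547,  0.10024372]), np.float64(0.000331748850023089))
mids [0.49536966 0.05085671 0.094     ] [0.49552447 0.05090554 0.094     ] r 0.05351552272706426 0.05353326616826949
160.6869284967151
160.5355601845074
mids [0.49526098 0.05146138 0.094     ] [0.49556881 0.05157616 0.094     ] r 0.05298233278753359 0.05280252587060861
160.63396579591992
160.56642581807762
```

{"op": "step_arm", "data": {"targets": [[26,-7,-45,0,0,0],[26,-7,-45,0,0,0],[26,-7,-45,0,0,0],[26,-7,-45,0,0,0],[26,-7,-45,0,0,0],[26,-7,-45,0,0,0],[0,0,0,0,0,0],[0,0,0,0,0,0]]}}

```text
time_s: 3.5
ee_pos: [0.5629, -0.3361, 0.2923]
eef_rot: [-1.57, 0.001, -0.293]
force: [-0.5, 0.8, -0.6]
grip_width: 0.0939
```

```bash
python3 snap.py l1
```

```text
3.5 [ 0.56294465 -0.33606308  0.29227417] [-1.57032142e+00  6.59573560e-04 -2.92653340e-01] [-0.49101944  0.8166028  -0.56512418] 0.0938862258581609 [-5.94164938e-01  5.05725707e-01  9.62112269e-01  2.59003743e-04
  1.67452552e+00 -1.87228105e+00]
```

View pics/l1.png

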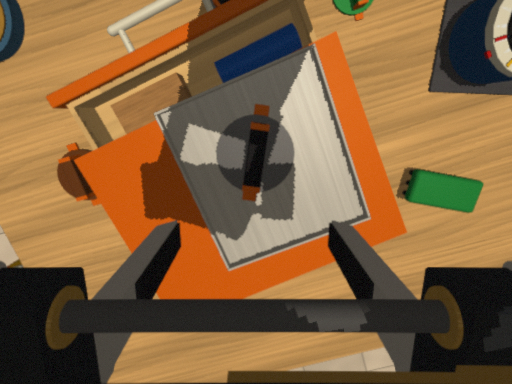

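The lid is at (257,153), bar nearly vertical in the picture. Now a second, lower and sideways view.

{"op": "step_arm", "data": {"targets": [[0,15,-30,0,0,0],[0,15,-30,0,0,0],[0,0,0,0,0,0],[0,0,0,0,0,0]]}}

```text
time_s: 4.05
ee_pos: [0.5457, -0.3934, 0.2638]
eef_rot: [-1.571, -0.001, -0.293]
force: [0.1, -0.6, 0.5]
grip_width: 0.0943
```

```bash
python3 snap.py l2; python3 - <<'E'
from h import *
ims=[]
for n,x,y in [("l1",195,85),("l2",255,85)]:
    o,c=pickle.load(open(n+".pkl","rb"))
    ims.append(cv2.resize(c["pixels"][y:y+130,x:x+130,::-1],None,fx=3,fy=3,interpolation=cv2.INTER_CUBIC))
cv2.imwrite("pics/lz.png",np.hstack(ims))
E
```

```text
4.05 [ 0.54566569 -0.39341797  0.2637635 ] [-1.57102474e+00 -1.12161743e-03 -2.92529571e-01] [ 0.05579069 -0.62889927  0.5043473 ] 0.09429534730418591 [-6.79203285e-01  5.51304283e-01  9.58291114e-01  2.11808042e-04
  1.63087231e+00 -1.95745708e+00]
```

View pics/lz.png

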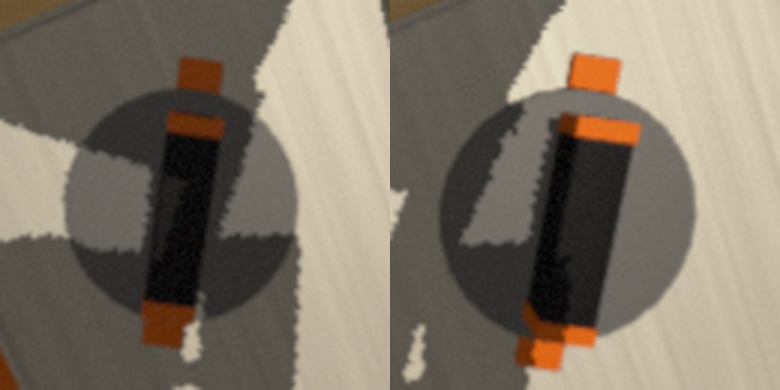

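```bash
python3 - <<'E'
from h import *
o1,c1=pickle.load(open("l1.pkl","rb"));o2,c2=pickle.load(open("l2.pkl","rb"))
A=cam(c1,o1);B=cam(c2,o2)
a=lambda x,y:[195+x/3,85+y/3]
b=lambda x,y:[255+(x-390)/3,85+y/3]
print("disc",tri(A,a(181,204),B,b(567.5,214)))
print("disc@.171",onz(A,a(181,204),.171),onz(B,b(567.5,214),.171))
print("tab+",tri(A,a(203,59),B,b(597,57)))
t=onz(B,[b(597,57),b(537,366)],.169);print("tabs",t,t.mean(0),np.linalg.norm(t[0]-t[1]),np.degrees(np.arctan2(*(t[0]-t[1])[[1,0]])))
# bar top corners: base-side end right corner, left corner
print("barR",tri(A,a(224,120),B,b(640,123)))
print("barL",tri(A,a(168,114),B,b(566,114)))
# far-end of black top right
for C,P in ((A,[a(224,120),a(196,305)]),(B,[b(636,145),b(597,327)])):
    q=onz(C,P,.201);d=q[0]-q[1];print("bar right edge",q,np.degrees(np.arctan2(d[1],d[0])),np.linalg.norm(d))
E
```

```text
disc (array([ 0.53384495, -0.32589058,  0.16895976]), np.float64(0.00010336829703350869))
disc@.171 [[ 0.53363512 -0.32584027  0.171     ]] [[ 0.53339729 -0.32617641  0.171     ]]
tab+ (array([ 0.48685411, -0.30343669,  0.16418684]), np.float64(0.00030054675433665266))
tabs [[ 0.48679108 -0.30452848  0.169     ]
 [ 0.58343735 -0.34925888  0.169     ]] [ 0.53511422 -0.32689368  0.169     ] 0.106495586333215 155.16407876850494
barR (array([ 0.50758982, -0.30335636,  0.19993752]), np.float64(5.958775737641153e-05))
barL (array([ 0.50065249, -0.32068991,  0.18132424]), np.float64(0.0007528933247863631))
bar right edge [[ 0.50756102 -0.30340448  0.201     ]
 [ 0.56478795 -0.32992926  0.201     ]] 155.13219228017954 0.06307523522512137
bar right edge [[ 0.51336466 -0.30614555  0.201     ]
 [ 0.56498343 -0.33029031  0.201     ]] 154.93208608145227 0.056986551106164754
```

{"op": "step_arm", "data": {"targets": [[-15.5,0,30.5,0,0,0],[-15.5,0,30.5,0,0,0],[0,0,0,0,8.1,0],[0,25,0,0,0,0],[0,20,0,0,0,0],[0,0,0,0,0,0],[0,0,0,0,0,0]], "gripper": 0.0}}

```text
time_s: 4.97
ee_pos: [0.5336, -0.3271, 0.2193]
eef_rot: [-1.571, -0.002, -0.434]
force: [0.5, 1.0, 0.9]
grip_width: 0.0469
```

```bash
python3 snap.py l3
```

```text
4.975 [ 0.53356057 -0.32707876  0.21925806] [-1.57109127 -0.00180977 -0.43449498] [0.49641456 0.99510345 0.94660301] 0.04693215372244017 [-6.08458418e-01  4.43374429e-01  1.21478935e+00  2.28476934e-05
  1.48159537e+00 -1.74476151e+00]
```

View pics/l3.png

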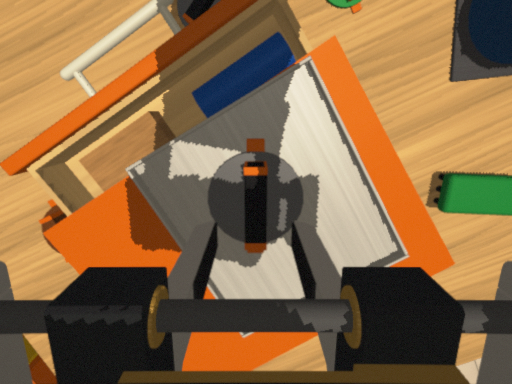

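The bar is vertical and centred between the fingers at column 256, so I'll descend and grip.

{"op": "step_arm", "data": {"targets": [[0,15,0,0,0,0],[0,15,0,0,0,0],[0,10,0,0,0,0],[0,4,0,0,0,0],[0,0,0,0,0,0],[0,0,0,0,0,0]]}}

```text
time_s: 5.78
ee_pos: [0.5332, -0.3275, 0.1742]
eef_rot: [-1.571, -0.001, -0.435]
force: [-0.3, -0.6, 0.5]
grip_width: 0.047
```

{"op": "step_arm", "data": {"targets": [[0,0,0,0,0,0],[0,0,0,0,0,0],[0,0,0,0,0,0],[0,0,0,0,0,0],[0,0,0,0,0,0],[0,0,0,0,0,0]], "gripper": -1, "squeeze": 40}}

```text
time_s: 6.52
ee_pos: [0.533, -0.3274, 0.1738]
eef_rot: [-1.571, -0.0, -0.435]
force: [-0.0, -0.5, -0.6]
grip_width: 0.0004
```

```bash
python3 snap.py l4
```

```text
6.525 [ 0.53304325 -0.32738861  0.17376725] [-1.57081915e+00 -3.05774677e-05 -4.35154763e-01] [-0.03977846 -0.50486841 -0.56731046] 0.0004074837062599985 [-6.09319497e-01  4.68600152e-01  1.28269196e+00 -1.74624782e-05
  1.39026647e+00 -1.74495792e+00]
```

View pics/l4.png

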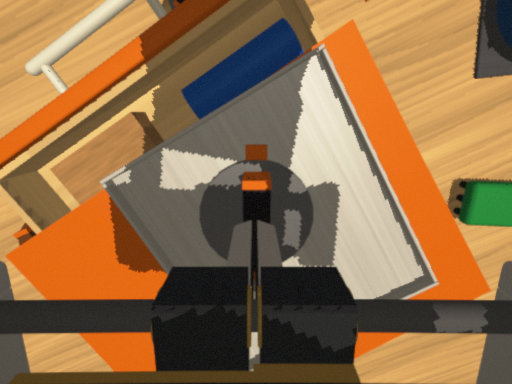

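Grip width is 0: the jaws shut without the bar between them. I'll look closer.

```bash
python3 - <<'E'
from h import *
o,c=pickle.load(open("l4.pkl","rb"));o3,c3=pickle.load(open("l3.pkl","rb"))
f=lambda c,x,y:cv2.resize(np.clip(c["pixels"][y:y+140,x:x+130,::-1].astype(float)*1.8,0,255).astype(np.uint8),None,fx=3,fy=3,interpolation=cv2.INTER_CUBIC)
cv2.imwrite("pics/l4z.png",np.hstack([f(c,190,140),f(c3,190,130)]))
C=cam(c,o)
print(proj(C,[[0.5338,-.3261,.171],[0.5338,-.3261,.201],[0.5338-.0317,-.3261+.0147,.201],o["ee_pos"]]))
o,c=pickle.load(open("l3.pkl","rb"));C=cam(c,o)
print(proj(C,[[0.5338,-.3261,.171],[0.5338,-.3261,.201],[0.5338-.0317,-.3261+.0147,.201],o["ee_pos"]]))
E
```

```text
[[256.17176989 214.76939529]
 [256.4678281  229.72753854]
 [256.48823908 177.90788163]
 [254.20420617 215.80827797]]
[[255.3047188  197.70872608]
 [255.4338212  208.00317738]
 [255.44126556 165.04877041]
 [254.20469757 215.80880372]]
```

View pics/l4z.png

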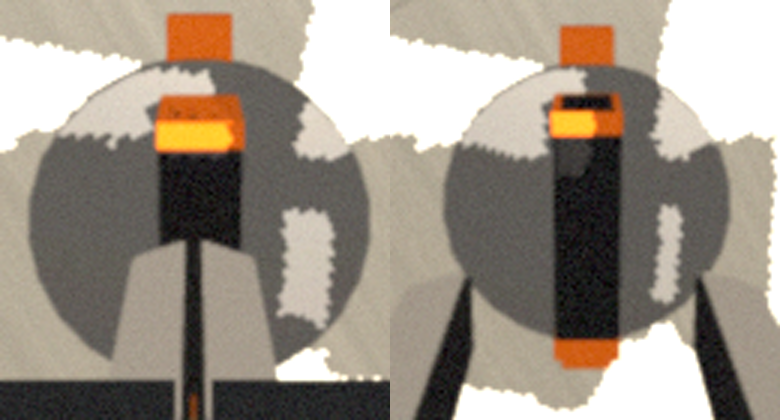

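```bash
python3 - <<'E'
from h import *
from station import get_obs,camera
c=camera("scene");o=get_obs()
C=cam(c);print(proj(C,[o["ee_pos"],o["ee_pos"]+[0,0,.036],[.5338,-.3261,.201],[.5338,-.3261,.171]]))
im=c["pixels"][130:230,120:240,::-1]
cv2.imwrite("pics/s4.png",cv2.resize(im,None,fx=5,fy=5,interpolation=cv2.INTER_CUBIC))
E
```

```text
[[172.02189648 203.47458638]
 [170.6618564  194.35080013]
 [171.51790974 196.5996979 ]
 [172.63796336 204.15732767]]
```

View pics/s4.png

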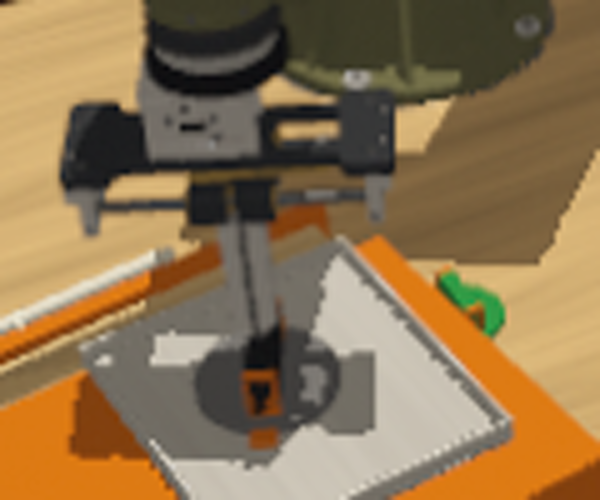

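The scene view agrees: the fingers really end just above the bar top, about 30 mm behind the reported TCP. The lid positions are right, but the TCP offset along the tool axis is not. I'll open, go lower and feel for the disc.

{"op": "step_arm", "data": {"targets": [[0,-6,0,0,0,0],[0,0,0,0,0,0],[0,0,0,0,0,0],[0,0,0,0,0,0]], "gripper": 0.0}}

```text
time_s: 7.12
ee_pos: [0.533, -0.3274, 0.1796]
eef_rot: [-1.571, 0.0, -0.435]
force: [0.1, -0.0, -0.7]
grip_width: 0.0369
```

{"op": "step_arm", "data": {"targets": [[0,10,0,0,0,0],[0,10,0,0,0,0],[0,6,0,0,0,0],[0,2,0,0,0,0],[0,0,0,0,0,0],[0,0,0,0,0,0]]}}

```text
time_s: 7.88
ee_pos: [0.5332, -0.3275, 0.1521]
eef_rot: [-1.571, -0.001, -0.435]
force: [0.2, -0.5, 0.1]
grip_width: 0.0465
```

```bash
python3 snap.py l5; python3 - <<'E'
from h import *
from station import get_obs,camera
c=camera("scene")
im=c["pixels"][130:230,120:240,::-1]
a=cv2.resize(im,None,fx=4,fy=4,interpolation=cv2.INTER_CUBIC)
o,w=pickle.load(open("l5.pkl","rb"))
b=cv2.resize(np.clip(w["pixels"][150:350,180:330,::-1]*1.6,0,255).astype(np.uint8),(300,400),interpolation=cv2.INTER_CUBIC)
cv2.imwrite("pics/s5.png",np.hstack([a,b]))
E
```

```text
7.875 [ 0.53315966 -0.32746963  0.15207818] [-1.57088106e+00 -5.46928025e-04 -4.35167632e-01] [ 0.17535844 -0.51348639  0.12529899] 0.046524474983216185 [-6.09333134e-01  4.83601035e-01  1.31133637e+00  1.16108222e-05
  1.34610191e+00 -1.74496439e+00]
```

View pics/s5.png

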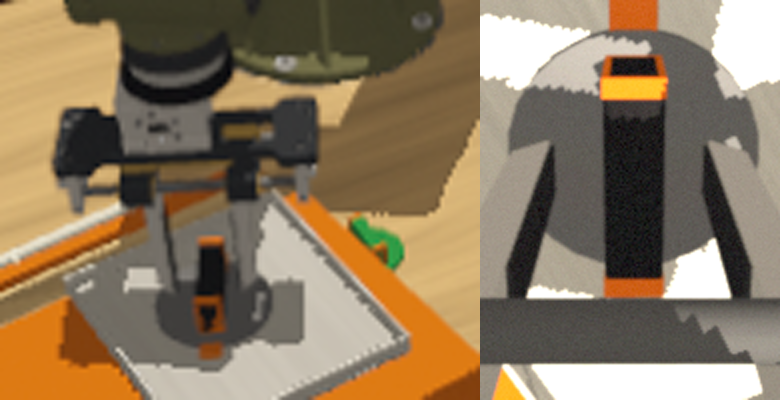

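{"op": "step_arm", "data": {"targets": [[0,4,0,0,0,0],[0,3,0,0,0,0],[0,0,0,0,0,0],[0,0,0,0,0,0]]}}

```text
time_s: 8.48
ee_pos: [0.533, -0.3274, 0.1448]
eef_rot: [-1.571, -0.0, -0.435]
force: [0.5, -0.3, -0.1]
grip_width: 0.0467
```

{"op": "step_arm", "data": {"targets": [[0,2,0,0,0,0],[0,1,0,0,0,0],[0,0,0,0,0,0]]}}

```text
time_s: 8.85
ee_pos: [0.533, -0.3274, 0.1416]
eef_rot: [-1.571, 0.0, -0.435]
force: [0.8, 0.6, -0.5]
grip_width: 0.0471
```

{"op": "step_arm", "data": {"targets": [[0,1.5,0,0,0,0],[0,0,0,0,0,0],[0,0,0,0,0,0]]}}

```text
time_s: 9.22
ee_pos: [0.533, -0.3274, 0.1403]
eef_rot: [-1.571, -0.0, -0.435]
force: [0.4, 0.7, 0.4]
grip_width: 0.0471
```

{"op": "step_arm", "data": {"targets": [[0,0,1.5,0,0,0],[0,0,0,0,0,0]]}}

```text
time_s: 9.48
ee_pos: [0.5337, -0.3259, 0.1403]
eef_rot: [-1.571, -0.0, -0.435]
force: [-0.1, 0.9, 0.2]
grip_width: 0.0466
```

{"op": "step_arm", "data": {"targets": [[0,0,0,0,0,0],[0,0,0,0,0,0],[0,0,0,0,0,0],[0,0,0,0,0,0],[0,0,0,0,0,0]], "gripper": -1, "squeeze": 40}}

```text
time_s: 10.1
ee_pos: [0.5336, -0.326, 0.1402]
eef_rot: [-1.571, 0.0, -0.435]
force: [-0.5, -0.3, -0.6]
grip_width: 0.0178
```

Gripped, width 17.8 mm. Now lift and check the lid in hand.

{"op": "step_arm", "data": {"targets": [[0,-5,0,0,0,0],[0,-15,0,0,0,0],[0,-25,0,0,0,0],[0,-25,0,0,0,0],[0,-15,0,0,0,0],[0,-5,0,0,0,0],[0,0,0,0,0,0],[0,0,0,0,0,0]]}}

```text
time_s: 11.1
ee_pos: [0.5334, -0.3259, 0.2293]
eef_rot: [-1.571, 0.001, -0.435]
force: [-0.6, -0.6, -0.8]
grip_width: 0.0177
```

```bash
python3 snap.py g1; python3 - <<'E'
from h import *
from station import get_obs,camera
c=camera("scene")
a=cv2.resize(c["pixels"][100:230,110:240,::-1],(400,400),interpolation=cv2.INTER_CUBIC)
o,w=pickle.load(open("g1.pkl","rb"))
b=cv2.resize(np.clip(w["pixels"][130:263,190:323,::-1]*1.0,0,255).astype(np.uint8),(399,400),interpolation=cv2.INTER_CUBIC)
cv2.imwrite("pics/g1z.png",np.hstack([a,b]))
E
```

```text
11.1 [ 0.53342902 -0.32590111  0.22928697] [-1.57055656e+00  1.45840782e-03 -4.35215290e-01] [-0.62584112 -0.63769428 -0.77136429] 0.01771846180297092 [-6.07012838e-01  4.39955405e-01  1.19697062e+00 -1.31131719e-05
  1.50614455e+00 -1.74259284e+00]
```

View pics/g1z.png

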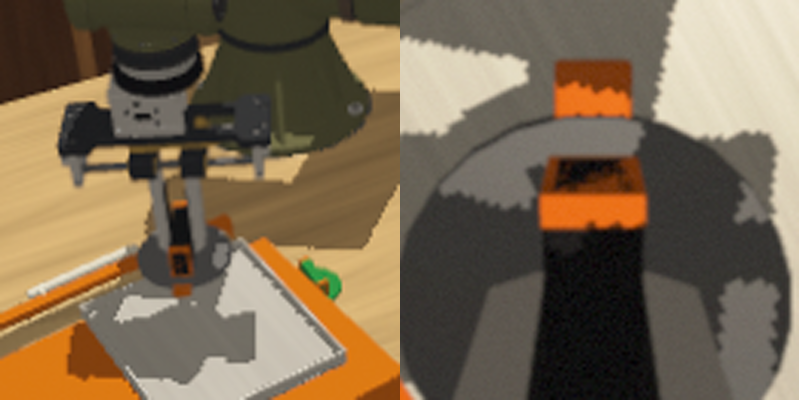

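```bash
python3 - <<'E'
from h import *
o,c=pickle.load(open("g1.pkl","rb"))
M=c["tool_from_camera"]
p=cv2.undistortPoints(np.array([[[254.3,150.]],[[241.8,150]],[[266.8,150]],[[190+(540-400)/3,130+192/3]],[[190+(647-400)/3,130+192/3]]]),c["intrinsics"],np.array([c["k1"],0,0,0,0.])).reshape(-1,2)
d=np.c_[p,np.ones(5)]@M[:3,:3].T;t=M[:3,3]
for i,y in zip(range(5),[-.0288]*3+[-.0608]*2):
    print((t+d[i]*((y-t[1])/d[i][1]))*1000)
E
```

```text
[-52.52091664 -28.8          0.08356509]
[-52.52573923 -28.8         -7.53792018]
[-52.51432646 -28.8          7.70473699]
[-33.43279555 -60.8         -9.1871587 ]
[-33.42014018 -60.8          9.50781864]
```

{"op": "step_arm", "data": {"targets": [[-12,0,20,0,0,0],[-24,0,41,0,0,0],[-24,0,41,0,0,0],[-24,0,41,0,0,0],[-24,0,41,0,0,0],[-24,0,41,0,0,0],[-24,0,41,0,0,0],[-24,0,40,0,0,0],[-14,0,20,0,0,0],[0,0,0,0,-5.5,0],[0,0,0,0,0,0],[0,0,0,0,0,0]]}}

```text
time_s: 12.7
ee_pos: [0.4952, 0.0511, 0.2301]
eef_rot: [-1.571, 0.0, -0.342]
force: [-0.4, -0.0, -1.4]
grip_width: 0.0179
```

{"op": "step_arm", "data": {"targets": [[0,10,0,0,0,0],[0,25,0,0,0,0],[0,25,0,0,0,0],[0,20,0,0,0,0],[0,9,0,0,0,0],[0,0,0,0,0,0],[0,0,0,0,0,0]]}}

```text
time_s: 13.58
ee_pos: [0.4955, 0.0513, 0.1419]
eef_rot: [-1.57, -0.001, -0.339]
force: [-0.2, 0.2, -1.5]
grip_width: 0.0179
```

```bash
python3 snap.py p1; python3 - <<'E'
from h import *
o,w=pickle.load(open("p1.pkl","rb"))
b=cv2.resize(np.clip(w["pixels"][110:260,180:330,::-1]*1.3,0,255).astype(np.uint8),(600,600),interpolation=cv2.INTER_CUBIC)
cv2.imwrite("pics/p1z.png",b)
E
```

```text
13.575 [0.49553219 0.05132433 0.14192849] [-1.57043460e+00 -9.89561177e-04 -3.39432644e-01] [-0.21269253  0.16976307 -1.52234932] 0.017865172310703642 [ 2.96850273e-02  2.10693294e-01  1.70246037e+00 -2.08874172e-05
  1.22738558e+00 -1.20167181e+00]
```

View pics/p1z.png

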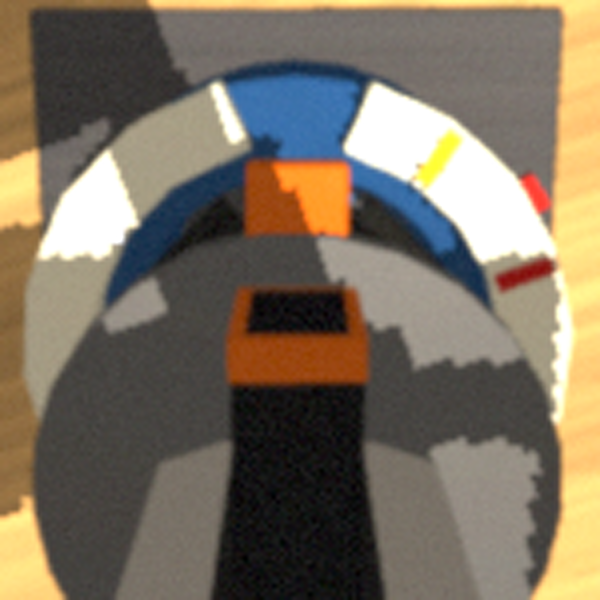

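```bash
python3 - <<'E'
from h import *
o,c=pickle.load(open("p1.pkl","rb"));C=cam(c,o)
hsv=cv2.cvtColor(c["pixels"],cv2.COLOR_RGB2HSV);h,s,v=cv2.split(hsv)
yy,xx=np.mgrid[:384,:512]
pts={}
for nm,m,(x0,y0) in [("y",(h>18)&(h<35)&(s>130),(289.5,149.5)),("r",((h<8)|(h>172))&(s>130),(311,179))]:
    k=m&(np.hypot(xx-x0,yy-y0)<9);pts[nm]=(xx[k].mean(),yy[k].mean(),k.sum());print(nm,pts[nm])
Rm=Ro.from_euler("xyz",o["eef_rot"]).as_matrix()
a0=np.radians(160.6)
for nm,off in (("y",-35),("r",-70)):
    P=onz(C,[pts[nm][:2]],.094)[0];a=a0+np.radians(off)
    cen=P-.0532*np.array([np.cos(a),np.sin(a),0])
    print(nm,"centre",cen,"in tool mm",(Rm.T@(cen-o["ee_pos"]))*1000)
cyaw=np.degrees(o["eef_rot"][2]);print("yaw",cyaw)
E
```

```text
y (np.float64(289.27868852459017), np.float64(149.2295081967213), np.int64(61))
r (np.float64(310.5438596491228), np.float64(178.12280701754386), np.int64(57))
y centre [0.49530842 0.05116978 0.094     ] in tool mm [-0.20696351 47.92823051 -0.23757533]
r centre [0.49540975 0.05117192 0.094     ] in tool mm [-0.1121311  47.92833729 -0.20182042]
yaw -19.448057907305078
```

Laterally aligned; along the tool the lid is about 1.5 mm too far in +x. I'll correct that and come down to just above the collar.

{"op": "step_arm", "data": {"targets": [[-1.5,10,0,0,0,0],[0,20,0,0,0,0],[0,20,0,0,0,0],[0,12,0,0,0,0],[0,3,0,0,0,0],[0,0,0,0,0,0],[0,0,0,0,0,0]]}}

```text
time_s: 14.5
ee_pos: [0.4941, 0.0519, 0.0769]
eef_rot: [-1.57, -0.001, -0.339]
force: [-0.0, -0.1, -1.9]
grip_width: 0.0177
```

```bash
python3 snap.py p2; python3 - <<'E'
from h import *
from station import camera
o,w=pickle.load(open("p2.pkl","rb"))
b=cv2.resize(np.clip(w["pixels"][130:260,190:320,::-1]*1.3,0,255).astype(np.uint8),(400,400),interpolation=cv2.INTER_CUBIC)
c=camera("scene")
a=cv2.resize(c["pixels"][135:225,228:318,::-1],(400,400),interpolation=cv2.INTER_CUBIC)
cv2.imwrite("pics/p2z.png",np.hstack([b,a]))
E
```

```text
14.5 [0.49413095 0.05186291 0.07685638] [-1.57041263e+00 -1.01068459e-03 -3.39216544e-01] [-0.02560744 -0.1327779  -1.85130289] 0.017736349046363255 [ 3.08481784e-02  2.84820227e-01  1.77444918e+00 -8.85642749e-06
  1.08124221e+00 -1.20072764e+00]
```

View pics/p2z.png

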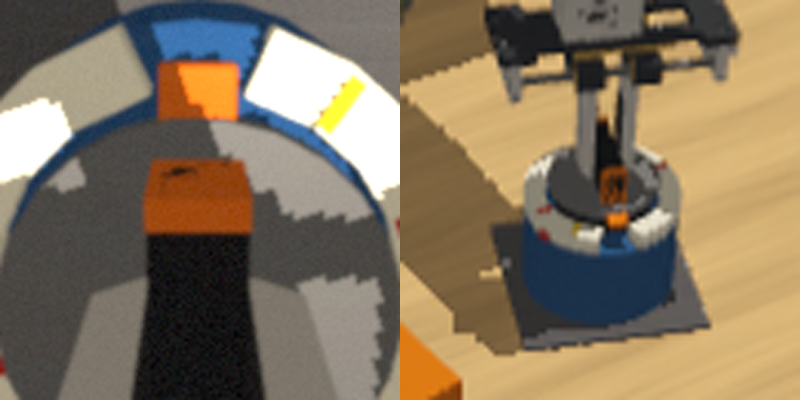

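Tab centred in the gap and disc concentric with the collar. Lower slowly, watching the force.

{"op": "step_arm", "data": {"targets": [[0,4,0,0,0,0],[0,4,0,0,0,0],[0,3,0,0,0,0],[0,0,0,0,0,0],[0,0,0,0,0,0]]}}

```text
time_s: 15.22
ee_pos: [0.4938, 0.0518, 0.0653]
eef_rot: [-1.571, -0.0, -0.339]
force: [-0.6, -0.3, -2.0]
grip_width: 0.0177
```

{"op": "step_arm", "data": {"targets": [[0,2,0,0,0,0],[0,1,0,0,0,0],[0,0,0,0,0,0],[0,0,0,0,0,0]]}}

```text
time_s: 15.72
ee_pos: [0.4937, 0.0519, 0.0623]
eef_rot: [-1.571, 0.0, -0.339]
force: [-0.6, -0.7, -1.5]
grip_width: 0.0179
```

{"op": "step_arm", "data": {"targets": [[0,2,0,0,0,0],[0,0,0,0,0,0],[0,0,0,0,0,0]]}}

```text
time_s: 16.1
ee_pos: [0.4938, 0.0519, 0.0603]
eef_rot: [-1.571, -0.0, -0.339]
force: [-0.9, 1.1, 0.0]
grip_width: 0.0176
```

{"op": "step_arm", "data": {"targets": [[0,1,0,0,0,0],[0,1,0,0,0,0],[0,0,0,0,0,0],[0,0,0,0,0,0]]}}

```text
time_s: 16.6
ee_pos: [0.4939, 0.0519, 0.0583]
eef_rot: [-1.571, -0.0, -0.339]
force: [0.6, 0.4, 2.0]
grip_width: 0.0176
```

{"op": "step_arm", "data": {"targets": [[0,1,0,0,0,0],[0,0,0,0,0,0],[0,0,0,0,0,0]]}}

```text
time_s: 16.98
ee_pos: [0.4939, 0.0519, 0.0573]
eef_rot: [-1.571, -0.0, -0.339]
force: [0.2, 0.0, 2.7]
grip_width: 0.0176
```

{"op": "step_arm", "data": {"targets": [[0,1,0,0,0,0],[0,0,0,0,0,0],[0,0,0,0,0,0]]}}

```text
time_s: 17.35
ee_pos: [0.4939, 0.0519, 0.0572]
eef_rot: [-1.571, -0.001, -0.339]
force: [-5.1, -0.8, 14.8]
grip_width: 0.018
```

{"op": "step_arm", "data": {"targets": [[0,0.5,0,0,0,0],[0,0,0,0,0,0],[0,0,0,0,0,0]]}}

```text
time_s: 17.73
ee_pos: [0.4939, 0.0519, 0.0572]
eef_rot: [-1.571, -0.001, -0.339]
force: [-7.6, -1.6, 21.5]
grip_width: 0.0178
```

The hard stop is at TCP 0.0572, so the underside is at 0.080: home. I'll ease the press to about 9 N.

{"op": "step_arm", "data": {"targets": [[0,-0.9,0,0,0,0],[0,0,0,0,0,0],[0,0,0,0,0,0]]}}

```text
time_s: 18.1
ee_pos: [0.4939, 0.0519, 0.0572]
eef_rot: [-1.571, -0.0, -0.339]
force: [-2.4, -0.4, 10.7]
grip_width: 0.0175
```

```bash
python3 snap.py h1; python3 - <<'E'
from h import *
from station import camera,get_obs
o,w=pickle.load(open("h1.pkl","rb"));print(o["moment"])
b=cv2.resize(np.clip(w["pixels"][130:260,190:320,::-1]*1.3,0,255).astype(np.uint8),(400,400),interpolation=cv2.INTER_CUBIC)
c=camera("scene")
a=cv2.resize(c["pixels"][135:225,228:318,::-1],(400,400),interpolation=cv2.INTER_CUBIC)
cv2.imwrite("pics/h1z.png",np.hstack([b,a]))
E
```

```text
18.1 [0.49388856 0.05186842 0.05717627] [-1.57063159e+00 -4.15092723e-04 -3.39174378e-01] [-2.41777563 -0.36291947 10.70799792] 0.017497018950356248 [ 3.08674338e-02  3.12232777e-01  1.79092918e+00  4.02308156e-06
  1.03798412e+00 -1.20075659e+00]
[-0.01796376  0.47944973  0.0377184 ]
```

View pics/h1z.png

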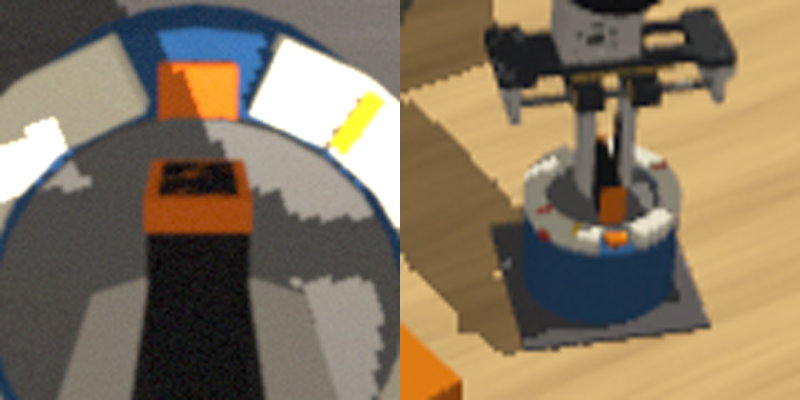

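Seated level below the collar top with the tab in the gap, at 10.7 N. Now turn clockwise, half first.

{"op": "step_arm", "data": {"targets": [[0,0,0.1,0,2,0],[0,0,0.1,0,3.5,0],[0,0,0.1,0,3.5,0],[0,0,0.1,0,3.5,0],[0,0,0.1,0,3.5,0],[0,0,0.1,0,2,0],[0,0,0,0,0,0],[0,0,0,0,0,0]]}}

```text
time_s: 19.2
ee_pos: [0.4944, 0.0524, 0.0572]
eef_rot: [-1.57, -0.001, -0.653]
force: [-0.2, 0.7, 8.8]
grip_width: 0.0177
```

```bash
python3 snap.py r1; python3 -c "
import pickle;o=pickle.load(open('r1.pkl','rb'))[0];print(o['moment'])"
```

```text
19.2 [0.49444786 0.05238007 0.05720293] [-1.57014577e+00 -9.02655525e-04 -6.53278014e-01] [-0.15289935  0.66475842  8.84885783] 0.017684269097837362 [ 3.19077054e-02  3.13019486e-01  1.78978853e+00 -7.83654237e-05
  1.03767403e+00 -8.85571112e-01]
[-0.0343522   0.06846439  0.04540609]
```

View pics/r1.png

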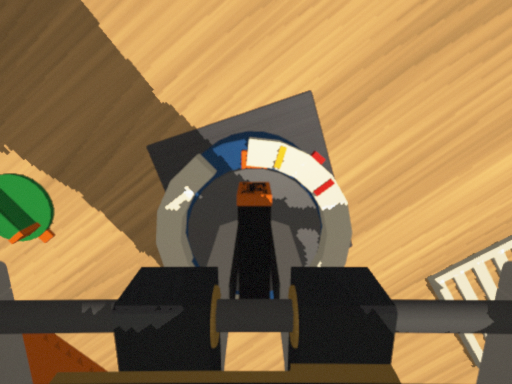

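The lid follows: the tab is going under the overhang, the moment is low and it is still fully down. 17° more.

{"op": "step_arm", "data": {"targets": [[0,0,0.1,0,2,0],[0,0,0.1,0,3.5,0],[0,0,0.1,0,3.5,0],[0,0,0.1,0,3.5,0],[0,0,0.1,0,3,0],[0,0,0.1,0,1.5,0],[0,0,0,0,0,0],[0,0,0,0,0,0]]}}

```text
time_s: 20.25
ee_pos: [0.4949, 0.0528, 0.0572]
eef_rot: [-1.57, -0.001, -0.95]
force: [0.8, -0.4, 7.9]
grip_width: 0.0175
```

```bash
python3 snap.py r2; python3 - <<'E'
from h import *
o,w=pickle.load(open("r2.pkl","rb"));print(o["moment"],np.degrees(o["eef_rot"][2]))
c=w
b=cv2.resize(np.clip(w["pixels"][125:265,185:325,::-1]*1.3,0,255).astype(np.uint8),(590,590),interpolation=cv2.INTER_CUBIC)
cv2.imwrite("pics/r2z.png",b)
E
```

```text
20.25 [0.4948718  0.05281139 0.05720247] [-1.56992941e+00 -6.97662163e-04 -9.49909159e-01] [ 0.79511775 -0.4195732   7.93514036] 0.017492398397444903 [ 3.27687124e-02  3.13964564e-01  1.78850595e+00 -1.15490055e-04
  1.03801382e+00 -5.88060152e-01]
[-0.04691165  0.09576188  0.08580571] -54.42578572268778
```

View pics/r2z.png

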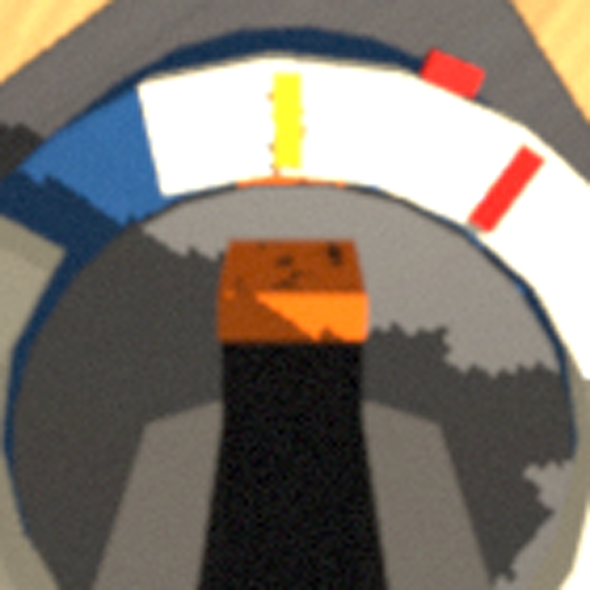

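The bar and tab (column ≈291–293 in the crop) point at the yellow mark (column 288), under 1° off. Final overview check before handing in.

```bash
python3 - <<'E'
from h import *
from station import camera,get_obs
c=camera("scene");t=camera("top");o=get_obs();print(o["ee_pos"],o["force"],o["grip_width"],o["time_s"])
_,d=pickle.load(open("v0.pkl","rb"))
for n,k in (("scene",c),("top",t)):
    df=(np.abs(k["pixels"].astype(int)-d[n]["pixels"]).sum(2)>90);print(n,df.sum())
a=np.hstack([cv2.resize(c["pixels"][:,:,::-1],(400,300)),cv2.resize(t["pixels"][:,:,::-1],(400,300))])
b=np.hstack([cv2.resize(c["pixels"][135:225,228:318,::-1],(400,300)),cv2.resize(t["pixels"][180:255,170:270,::-1],(400,300))])
cv2.imwrite("pics/f.png",np.vstack([a,b]))
E
```

```text
[0.49487717 0.05277064 0.05719606] [-0.29929433 -0.13141118  8.45996061] 0.017999797671308073 20.4
scene 14465
top 24042
```

View pics/f.png

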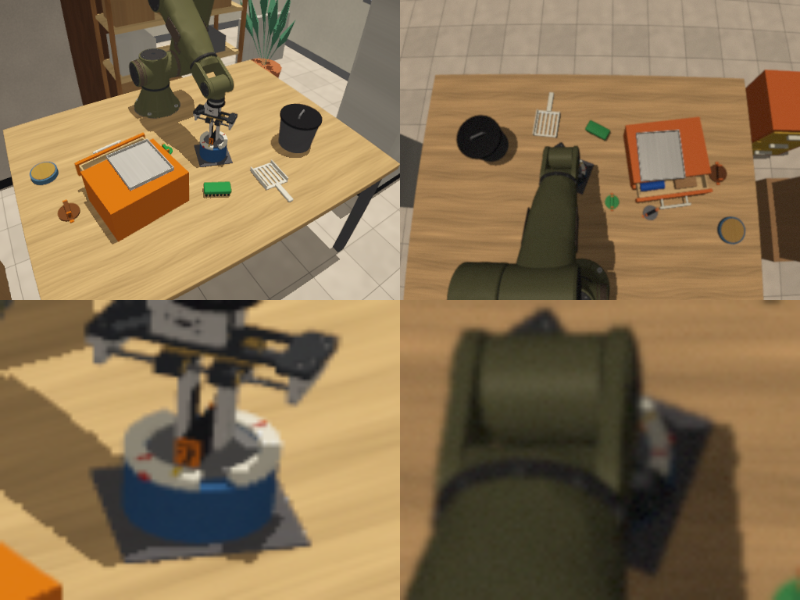

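The tray, drawers, pail, scoop and brush stand where they were. In the scene view the near end of the bar points at the second yellow mark.

```bash
python3 -c "
from station import job;print(job.hand_in())"
```

```text
the job is handed in; nothing more can be done
None
```

The grey lid is on the canister in the vent position, and I handed the job in at 20.4 s still gripping the handle and holding it down. I lifted the lid from the tray and seated it with its tabs in the gaps. I then pressed it to the hard stop and turned it 35° clockwise to the yellow marks.

**Last checks**
- **Height:** the lid stayed fully home through the whole turn, with its underside at about 80 mm.
- **Press and grip:** I was holding it down with about 8 N, and the grip width was 18 mm.
- **Angle:** the bar points at the yellow mark to within about 1°, if anything slightly past it. The turning moment stayed low and the catch did not click.
- **Other objects:** the tray, drawers, pail, scoop and brush look unmoved in the scene and top views.

**What failed or disagreed**
- **First grasp:** it closed on nothing. The wrist and scene pictures showed the fingers ending roughly 30–36 mm short of the reported TCP. I went lower, feeling for contact, and the second grasp held.
- **Pressing home:** the wrist force briefly read 21.5 N at the hard stop, above the 8–12 N advised. I eased it to about 10 N before turning.

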